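# Lever the tight lid of a wooden crate with a pry bar

### The job

The lid of the wooden crate sits tight: take the red-handled pry bar from the black mat, set it over the steel fulcrum rod between the blue guides with its thin tip under the lid's front lip, and press the handle down until the lid has come up by about a centimetre. Raise the lid only with the bar levering on the rod, not with the gripper. Then take the bar out and lay it down flat on the black mat again (do not drop it), leaving the lid raised and the other things on the table where they are.

Things in the scene. Friction and masses are not known exactly. Their poses are not given: they have to be found in the camera images.
- stand: Opening stand fixed to the table: grey base plate 215x190x12 mm (x -30 to +185) with the fulcrum and a plywood crate 120x150 mm, whose front wall is at x = +55 and whose walls end 88 mm above the table. Origin on the table surface below the middle of the fulcrum rod. x points from rod to crate (away from the robot within 0.3 rad), z up. At x < -30 mm the table is free for the handle to go down.
- fulcrum: Fulcrum: steel rod 12 mm thick, 80 mm long along the stand's y, top 75 mm above the table, on a blue block 16 mm deep. The bar lies on it between two blue guides that lean outward, end about 95 mm above the table and are about 38 mm apart at the rod, 47 mm at the top. Same origin and axes as the stand.
- crate_lid: Light wooden lid 146x162x12 mm, two 6 mm battens on top. Slides straight up (22 mm at most); about 40 N moves it, i.e. some 14 N on the end of the bar's handle; friction keeps it where it is left. Its lip overhangs the front wall by 22 mm. Origin: middle of the lip's front lower edge, 33 mm behind the rod's axis; shut, it is 88 mm above the table, 13 mm above the rod's top. Axes as the stand's.
- mat: Black rubber mat 300 x 150 x 4 mm fixed on the table, the place of the pry bar. Origin at the centre of its underside, x along its length, z up.
- pry_bar: Straight bar 200 mm long, 0.2 to 0.4 kg. Origin at mid-length on the flat underside, near the centre of mass; x to the tip, z up. Red handle x -100 to +20 mm, 26 mm wide, 16 high; steel blade 22 wide, z 0 to 8 mm up to x = 70, then z 1.5 to 6.5 mm to the tip at x = 100. Works with the tip 10 to 20 mm under the lip; released there, it tips handle down until the tip meets the lip, and rests so.
- bar_tip (a point): Centre of the bar's tip end, 100 mm from its origin along x, 4 mm above its underside. Axes as the bar's.
- bar_end (a point): Centre of the bar's handle end, 100 mm from its origin along -x, 4 mm above its underside. Axes as the bar's.
- coaster_stack: Bystander: banded stack of green felt coasters, 97 x 97 x 21 mm, loose. Origin at the centre of its underside.
- gift_box: Bystander: white closed gift box 81 x 120 x 42 mm, loose. Origin at the centre of its underside.
- tape_roll: Bystander: roll of pale tape lying flat, 96 mm across, 45 mm high, loose. Origin at the centre of its underside.

How it is judged:
By the outcome, as a careful person would: the job done as asked, in the order asked, and still so for the second after the job is handed in, with the robot touching nothing.
It also fails if it takes over 67 s, if anything falls off the work surface, if the arm or the gripper's body presses on something with over 40 N, if the wrist force passes 120 N, or if a joint passes its speed limit or range.

### The arm

A 6-joint arm with a two-finger parallel gripper is mounted at the origin on a cart in front of the work surface, level with it; the furniture and walls round the work are solid. World frame = base frame: x ahead of the robot, y to its left, z up, the work surface at z = 0. Lengths are in m, angles in rad, forces in N, time in s.
With the tool pointing down it reaches from about 0.225 to 0.875 m from the base axis. Payload 3.4 kg.
Tool frame: the origin (TCP) lies midway between the tips of the shut fingers; the grasp point (between the pads) lies 19 mm behind it; z points along the fingers, y is the line along which they close (so a half turn about z gives the same grasp; the last joint's range is limited). The gripper opens to 85 mm and grips with 20 to 120 N. Pads are 22 mm wide; open, the fingers measure 114 mm over their backs; the gripper's body (76 mm by 85 mm) begins 54 mm behind the grasp point. The pads swing forward as they close: fully open they stand 13 mm farther back than shut.
Start: joints at [1.104, 0.276, 1.505, -0, 1.361, -0.121], TCP at [0.195, 0.541, 0.203] pointing down, gripper open.
Joint ranges: [-2.89, 2.89], [-0.75, 2.08], [0.22, 2.7], [-1.18, 4.32], [0.11, 2.71], [-2.7, 2.7]. Speed limits (rad/s): [2.57, 2.57, 3.14, 3.14, 3.14, 3.14].

### API

Orientations are given as a unit quaternion [x, y, z, w].
In Python, from plant import manip, optics gives the robot as it stands.
- The arm moves only by the tool servo_tool, never from a script. Its argument "commands" is one flat list of numbers, 5 for each row, row after row: the closure, from 0 (fully open) to 1 (shut), then the shift along the world's x, y, z in units of 0.2 m (1.0 is 0.2 m), then the turn about the world's z in units of 60 degrees (1.0 is 60 degrees). In form: [gripper, dx, dy, dz, spin, gripper, dx, dy, dz, spin, ...]. A call has 1 to 20 rows; each row is the pose to reach, as a shift and turn from the pose commanded when the call began; what a row does not reach only later rows make up. A row lasts 1/8 s, in which the tool goes at most 62.5 mm and 10.7 degrees, less where a joint would pass 70% of its speed; a pose out of reach is approached as far as the arm can. A call with a number of a shift or a turn outside -1 to 1 is refused whole. A call with a gripper value outside its range is refused whole. The fingers move at their own pace and stop on an object; "grip_force" is the grip in N (left out, the last holds). Time passes only in rows, so rows that repeat a pose let the fingers close. It gives the time, the measured TCP pose, the force, the opening and the grip force at its end, in the units of the state.
- manip.state(): the state, without advancing time (a new reading comes with each control period).
- optics.snapshot(name): name is "side" or "top"; returns a dict with "color" (400x640x3 uint8, blue, green, red), "camera_matrix" (3x3 intrinsics, pixels), "rvec" (rotation vector, rad) and "tvec" (3), from world to camera coordinates, as OpenCV has them. Camera axes: x right, y down, z forward; pixel columns grow to the right and rows downward; lengths in m; the calibration is good to about 2 mm. A picture is of the moment at which its call begins. There is no depth.
- manip.sign_off(): hands the job in; it is judged then, once.
The state is a dict: "time": time; "q": joint angles; "joint_velocities": joint speeds; "joint_torque": joint torques, N m; "tcp_pos": TCP position; "orientation": TCP orientation; "contact_force": force on the tool from outside, world axes, zero at the start; "wrist_torque": the same for the moment, N m; "grip_width": finger opening in m; "grip_force": force on a finger pad.
Only numpy, scipy, OpenCV 4.12 (cv2) and the standard library are available. Lean on these libraries where they do the work, as an engineer would, in place of code of your own. Each camera call takes 0.05 s, during which the arm holds its last target. There are 200 camera calls.

## Working session

There is one attempt and no reset: what is moved stays moved. The work goes in short steps, Python scripts to look and compute and a tool call to move; the robot and the scene stay as the last step left them, time stands still between calls to the robot, and variables do not carry over. Pictures are saved under pics/ and viewed, at most 10 in all, crops included, and the job is handed in when it is done.

Besides the shell and the picture viewer there is one more tool, called after ">>>" by a JSON object that holds its "api" and its "payload", one argument or row to a line. servo_tool: Moves the arm, as the interface text tells. Shifts and turns lie within -1 to 1; 1 stands for 0.2 m of shift or 60 degrees of turn. Its arguments: {"type":"object","properties":{"commands":{"type":"array"},"grip_force":{"type":"number"}},"required":["commands"]}

```bash
mkdir -p pics; cat > h.py <<'E'
import cv2,numpy as np
from plant import manip,optics
def snap(n,f):
    s=optics.snapshot(n);cv2.imwrite('pics/'+f,s['color']);np.savez('pics/'+f[:-4]+'.npz',**s);return s
def load(f): return dict(np.load('pics/'+f+'.npz'))
def ray(s,px,z):
    px=np.atleast_2d(np.array(px,float));R=cv2.Rodrigues(np.array(s['rvec'],float))[0];t=np.array(s['tvec'],float).ravel()
    d=np.c_[px,np.ones(len(px))]@np.linalg.inv(s['camera_matrix']).T@R;c=-R.T@t
    return c+d*((z-c[2])/d[:,2])[:,None]
def proj(s,P):
    return cv2.projectPoints(np.atleast_2d(np.array(P,float)),np.array(s['rvec'],float),np.array(s['tvec'],float),np.array(s['camera_matrix']),None)[0][:,0]
E
python3 - <<'E'
from h import *
for n in('top','side'):
    s=snap(n,n+'1.png');R=cv2.Rodrigues(np.array(s['rvec'],float))[0];print(n,-R.T@np.ravel(s['tvec']),s['camera_matrix'][0])
print(manip.state())
E
```

```text
top [0.16674282 0.06903543 1.59153105] [474.7803461    0.         323.95417187]
side [-0.14730969 -1.39656793  1.01894496] [514.97367066   0.         322.88257199]
{'time': 0.1, 'q': array([ 1.10401016e+00,  2.76505228e-01,  1.50600790e+00, -1.14292586e-05,
        1.36070449e+00, -1.20996909e-01]), 'joint_velocities': array([-0.00069661, -0.00183388, -0.00263961,  0.00088074,  0.00041762,
       -0.0004064 ]), 'joint_torque': array([ 2.80605884e-03, -4.17700982e+01, -2.46404189e+01,  1.07441231e-04,
        5.83664747e-03, -1.61530147e-05]), 'tcp_pos': array([0.19466131, 0.54049299, 0.20214083]), 'orientation': array([ 1.72033302e-01,  9.85090799e-01, -7.79265936e-04, -2.30011036e-04]), 'contact_force': array([ 0.22195858,  0.05196358, -0.16617658]), 'wrist_torque': array([ 0.00616292,  0.02767029, -0.01158176]), 'grip_force': 0.0, 'grip_width': 0.08539996316891185}
```

View pics/top1.png

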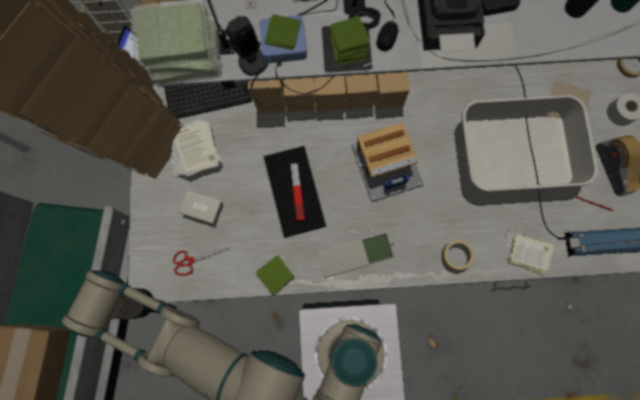

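View pics/side1.png

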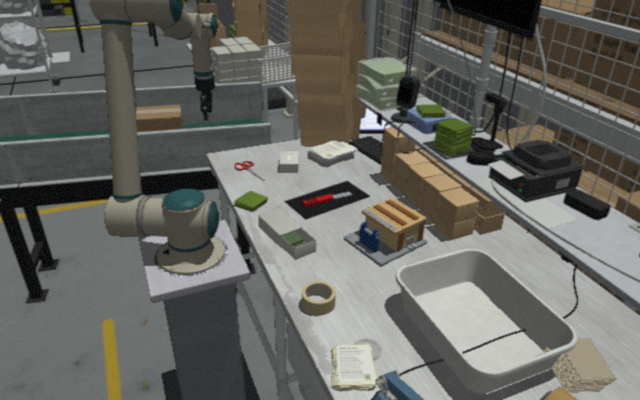

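The top view shows the bar at about (297,190) with its tip upward, and the stand at about (388,165). The side view shows the fulcrum's guides at (370,237). Next I'll measure both with masks.

```bash
python3 - <<'E'
from h import *
a=load('top1')['color'];b=load('side1')['color']
c=np.vstack([cv2.resize(a[115:245,240:440],None,fx=3,fy=3,interpolation=2)[:300,:],]) 
A=cv2.resize(a[120:240,255:435],None,fx=4.4,fy=4.4,interpolation=cv2.INTER_CUBIC)
cv2.imwrite('pics/c1.png',A)
B=cv2.resize(b[170:270,280:440],None,fx=5,fy=5,interpolation=cv2.INTER_CUBIC);cv2.imwrite('pics/c2.png',B)
for n in('top1','side1'):
    s=load(n);h=cv2.cvtColor(s['color'],cv2.COLOR_BGR2HSV)
    x0,x1,y0,y1=(265,430,120,245) if n=='top1' else (280,430,165,265)
    for nm,m in(('red',((h[...,0]<8)|(h[...,0]>172))&(h[...,1]>130)&(h[...,2]>80)),('blue',(abs(h[...,0].astype(int)-110)<14)&(h[...,1]>110)&(h[...,2]>40))):
        k=np.zeros(m.shape,np.uint8);k[y0:y1,x0:x1]=m[y0:y1,x0:x1]
        N,l,st,ce=cv2.connectedComponentsWithStats(k)
        for i in range(1,N):
            if st[i,4]>5: 
                p=np.argwhere(l==i)[:,::-1].astype(np.float32);print(n,nm,st[i],ce[i],cv2.minAreaRect(p),[np.round(ray(s,ce[i],z)[0],4) for z in((.02,) if nm=='red' else (.075,.095))])
E
```

```text
top1 red [293 185  12  35 268] [298.2238806  201.87313433] ((298.29229736328125, 202.33848571777344), (33.98551559448242, 8.18629264831543), 82.87498474121094) [array([0.5043, 0.143 , 0.02  ])]
top1 blue [404 174   5   7  25] [405.72 176.8 ] ((406.0, 177.0), (6.0, 4.0), 90.0) [array([ 0.5546, -0.218 ,  0.075 ]), array([ 0.5495, -0.2142,  0.095 ])]
top1 blue [386 180   6   6  32] [388.46875 182.625  ] ((388.5, 182.5), (5.0, 5.0), 90.0) [array([ 0.5385, -0.1594,  0.075 ]), array([ 0.5336, -0.1564,  0.095 ])]
side1 red [303 194  30  12 170] [318.03529412 199.06470588] ((317.6719055175781, 199.118896484375), (6.369924545288086, 29.815528869628906), 74.47589111328125) [array([0.5   , 0.1367, 0.02  ])]
side1 blue [360 222  19  30 312] [368.81410256 238.44230769] ((369.48529052734375, 236.80880737304688), (25.770023345947266, 20.171178817749023), 32.47119140625) [array([ 0.5211, -0.2307,  0.075 ]), array([ 0.5069, -0.2554,  0.095 ])]
```

View pics/c1.png

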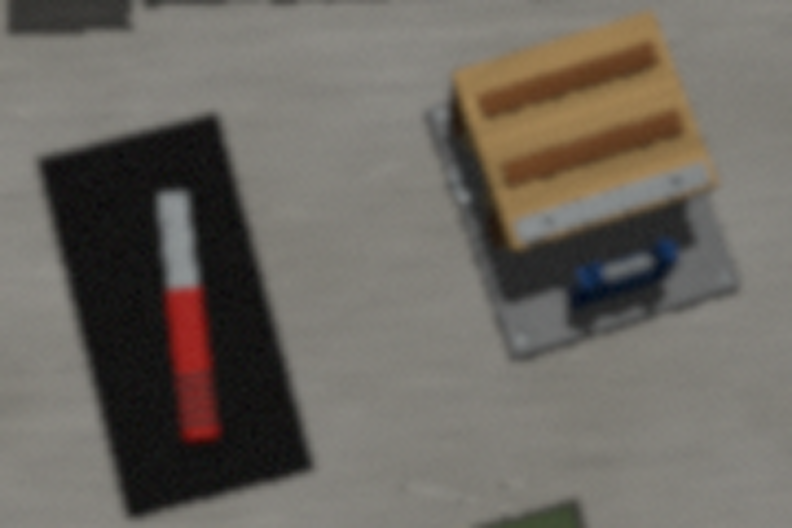

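View pics/c2.png

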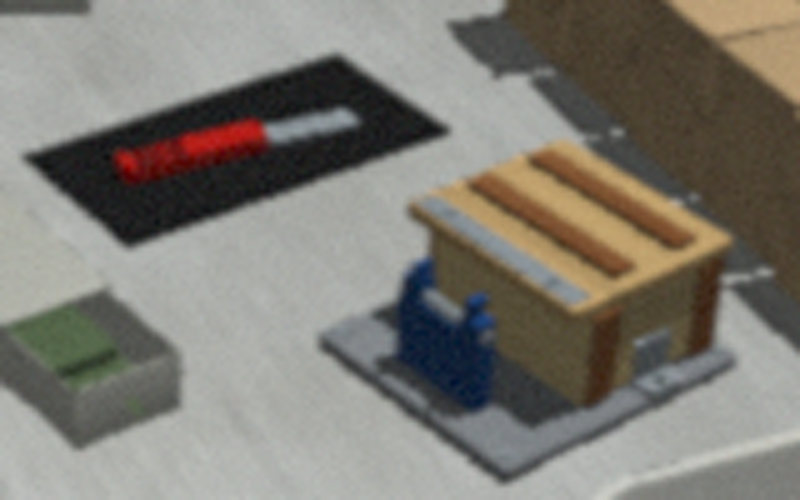

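Crop 1 (4.4x) shows:
- **Bar:** tip at (174,190), handle end at (202,438).
- **Rod:** middle at (628,267) between the guides.
- **Lid lip:** front edge (515,247)–(717,187).
- **Base plate:** front corners (515,357) and (740,290).

Crop 2 confirms this and shows no obstacles nearby.

```bash
python3 - <<'E'
from h import *
s=load('top1');t=load('side1')
f=lambda p,z:ray(s,(np.atleast_2d(p)+.5)/4.4-.5+[255,120],z)
g=lambda p,z:ray(t,(np.atleast_2d(p)+.5)/5-.5+[280,170],z)
def rep(n,P):
    d=P[1]-P[0];print(n,np.round(P,4).tolist(),'len',round(np.linalg.norm(d),4),'ang',round(np.degrees(np.arctan2(d[1],d[0])),2))
rep('bar end->tip',np.r_[f((202,440),.012),f((174,188),.009)])
rep('bar blade/red z20',np.r_[f((188,288),.018),f((174,188),.010)])
rep('mat long',f([(132,516),(40,158)],.004));rep('mat long2',f([(312,467),(217,115)],.004))
rep('lip r->l (162)',f([(717,187),(515,247)],.1));rep('plate front r->l(190)',f([(740,290),(515,357)],.012))
rep('lid side (146)',f([(515,247),(455,72)],.1));rep('rod (38ish)',f([(655,262),(600,273)],.075))
pf=f([(740,290),(515,357)],.012).mean(0);L=f([(717,187),(515,247)],.1)
for a in(10,12,14,16,18):pass
rep('side lip',g([(578,313),(410,207)],.1));rep('side lidside',g([(578,313),(733,240)],.1))
rep('side bar',np.r_[g((125,172),.012),g((355,118),.008)]);rep('side plate',g([(505,480),(322,342)],.012))
rep('side rod',g([(470,322),(422,294)],.075))
E
```

```text
bar end->tip [[0.4445, 0.1387, 0.012], [0.6476, 0.1505, 0.009]] len 0.2035 ang 3.31
bar blade/red z20 [[0.5635, 0.1431, 0.018], [0.6473, 0.1504, 0.01]] len 0.0845 ang 4.99
mat long [[0.3904, 0.1956, 0.004], [0.6807, 0.2557, 0.004]] len 0.2965 ang 11.7
mat long2 [[0.4195, 0.0558, 0.004], [0.7075, 0.1135, 0.004]] len 0.2937 ang 11.35
lip r->l (162) [[0.5952, -0.2567, 0.1], [0.5587, -0.1033, 0.1]] len 0.1577 ang 103.36
plate front r->l(190) [[0.5363, -0.2851, 0.012], [0.4942, -0.1061, 0.012]] len 0.1839 ang 103.23
lid side (146) [[0.5587, -0.1033, 0.1], [0.6972, -0.0696, 0.1]] len 0.1425 ang 13.68
rod (38ish) [[0.5471, -0.2098, 0.075], [0.5412, -0.1679, 0.075]] len 0.0423 ang 97.97
side lip [[0.5963, -0.2622, 0.1], [0.554, -0.1114, 0.1]] len 0.1567 ang 105.64
side lidside [[0.5963, -0.2622, 0.1], [0.7338, -0.2263, 0.1]] len 0.1421 ang 14.62
side bar [[0.4448, 0.1343, 0.012], [0.6428, 0.1495, 0.008]] len 0.1987 ang 4.38
side plate [[0.5323, -0.2975, 0.012], [0.4888, -0.1194, 0.012]] len 0.1834 ang 103.72
side rod [[0.5467, -0.2145, 0.075], [0.5325, -0.1745, 0.075]] len 0.0424 ang 109.55
```

>>> {"api": "servo_tool", "payload": {
  "commands": [0,0.2,-0.2,0,0.1,0,0.4,-0.45,0,0.2,0,0.65,-0.75,0,0.3,0,0.875,-0.995,0,0.397,0,0.875,-0.995,0,0.397,0,0.875,-0.995,0,0.397]
}}

```text
time: 0.85
tcp_pos: [0.3706, 0.3408, 0.2026]
orientation: [-0.033, 0.999, -0.0, -0.0]
contact_force: [-1.1, 1.3, -0.2]
grip_width: 0.0852
grip_force: 0.0
```

>>> {"api": "servo_tool", "payload": {
  "commands": [0,0.2,-0.2,0,0,0,0.4,-0.45,-0.1,0,0,0.65,-0.75,-0.3,0,0,0.875,-0.995,-0.5,0,0,0.875,-0.995,-0.6,0,0,0.875,-0.995,-0.6,0,0,0.875,-0.995,-0.6,0]
}}

```text
time: 1.72
tcp_pos: [0.5444, 0.1444, 0.083]
orientation: [-0.035, 0.999, 0.001, -0.0]
contact_force: [-0.0, 0.3, 0.7]
grip_width: 0.0853
grip_force: 0.0
```

>>> {"api": "servo_tool", "payload": {
  "commands": [0,0,0,-0.2,0,0,0,0,-0.35,0,0,0,0,-0.39,0,0,0,0,-0.39,0,0.6,0,0,-0.39,0,1,0,0,-0.39,0,1,0,0,-0.39,0,1,0,0,-0.39,0,1,0,0,-0.39,0,1,0,0,-0.39,0],
  "grip_force": 50
}}

```text
time: 2.98
tcp_pos: [0.5449, 0.1429, 0.0048]
orientation: [-0.035, 0.999, 0.0, -0.0]
contact_force: [-0.2, -0.4, 0.1]
grip_width: 0.0001
grip_force: 0.0
```

```bash
python3 - <<'E'
from h import *
s=snap('side','s2.png');t=snap('top','t2.png')
B=cv2.resize(s['color'][120:240,260:420],None,fx=3.5,fy=3.5,interpolation=2)
A=cv2.resize(t['color'][130:250,240:400],None,fx=3.5,fy=3.5,interpolation=2)[:420,:]
im=np.vstack([B[:300],A[:300]]);cv2.imwrite('pics/c3.png',im);print(im.shape)
E
```

```text
(600, 560, 3)
```

View pics/c3.png

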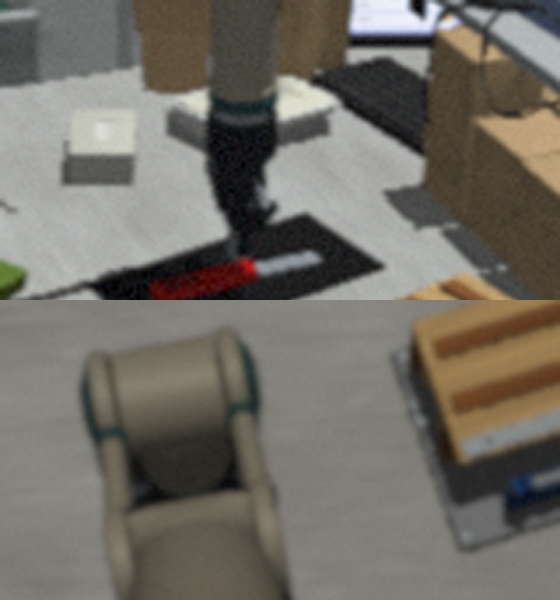

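```bash
python3 - <<'E'
from h import *
for n in('side1','s2'):
    s=load(n);h=cv2.cvtColor(s['color'],cv2.COLOR_BGR2HSV)
    m=(((h[...,0]<8)|(h[...,0]>172))&(h[...,1]>130)&(h[...,2]>80));m[:165]=0;m[265:]=0;m[:,:280]=0;m[:,430:]=0
    p=np.argwhere(m)[:,::-1].astype(np.float32);print(n,len(p),p.mean(0),p.min(0),p.max(0),cv2.minAreaRect(p),ray(s,p.mean(0),.012))
    st=manip.state()
    print(proj(s,[st['tcp_pos'],[.545,.143,.012],[.5649,.1444,.012]]))
print(st['contact_force'],st['grip_width'])
s=load('s2')
cv2.imwrite('pics/c4.png',cv2.resize(s['color'][160:220,290:370],None,fx=9,fy=9,interpolation=2))
E
```

```text
side1 170 [318.0353  199.06471] [303. 194.] [332. 205.] ((317.6719055175781, 199.118896484375), (6.369924545288086, 29.815528869628906), 74.47589111328125) [[0.50518636 0.14894284 0.012     ]]
[[328.20818929 199.45151529]
 [328.26705192 197.8373942 ]
 [332.88253163 196.68532103]]
s2 41 [325.7073  198.19513] [306. 194.] [332. 204.] ((318.7647399902344, 199.05886840820312), (5.335783958435059, 27.163990020751953), 75.96376037597656) [[0.53485662 0.14414585 0.012     ]]
[[328.20818929 199.45151529]
 [328.26705192 197.8373942 ]
 [332.88253163 196.68532103]]
[ 0.15240677  0.12382991 -0.08938937] -0.00014682350197243668
```

View pics/c4.png

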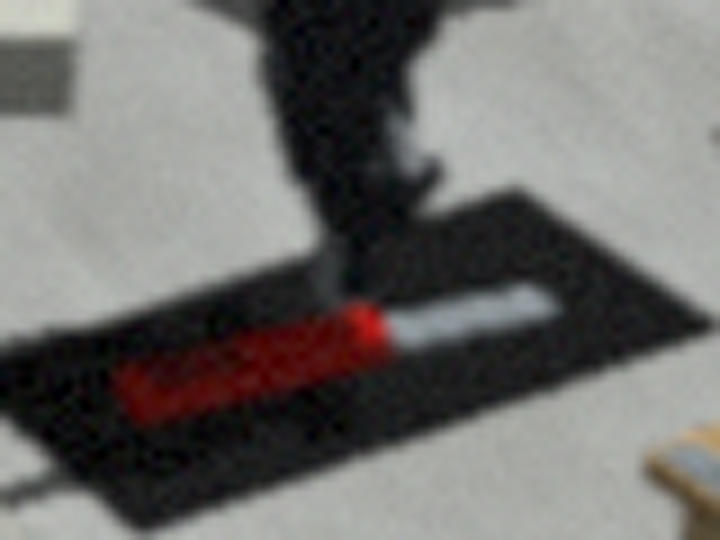

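The fingers shut without touching the bar, and the bar has not moved. In the crop they end at about (350,300), above the projected TCP at (344,355). I'll raise the arm and compare the real fingertip with the projected TCP.

>>> {"api": "servo_tool", "payload": {
  "commands": [1,0,0,0.3,0,1,0,0,0.5,0,1,0,0,0.5,0,1,0,0,0.5,0]
}}

```text
time: 3.58
tcp_pos: [0.5442, 0.1429, 0.1043]
orientation: [-0.035, 0.999, -0.0, -0.001]
contact_force: [-0.4, -0.0, -1.1]
grip_width: 0.0001
grip_force: 0.0
```

```bash
python3 - <<'E'
from h import *
s=snap('side','s3.png');st=manip.state();T=st['tcp_pos'];print(T,st['grip_width'])
p=proj(s,[T,T+[0,0,.019]]);print(p,(p-[290,110]+.5)*7)
c=cv2.resize(s['color'][110:215,290:370],None,fx=5.7,fy=5.7,interpolation=2)
q=((p-[290,110]+.5)*5.7).astype(int)
for k in q: cv2.circle(c,tuple(int(v) for v in k),2,(0,255,255),-1)
cv2.imwrite('pics/c5.png',c)
E
```

```text
[0.54370884 0.14281229 0.10368242] -0.0002526943904791121
[[328.47366076 176.78954737]
 [328.57977805 172.27907239]] [[272.81562533 471.02683162]
 [273.55844638 439.45350673]]
```

View pics/c5.png

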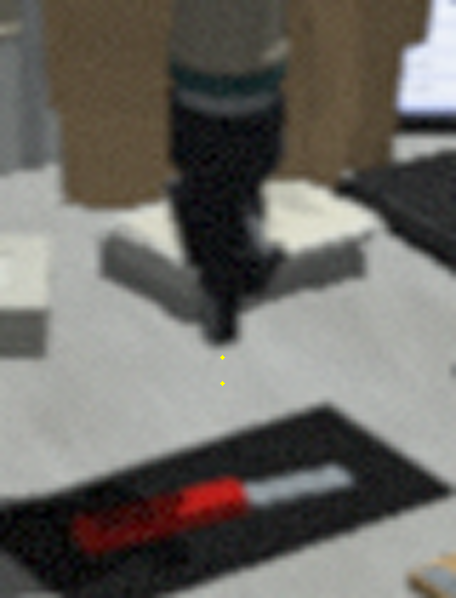

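The shut fingertip appears at (222,343), while the reported TCP projects to (222,383). That puts the real tip about 30 mm higher than reported, or farther away in y. I'll find out by touching the bare mat beside the bar.

>>> {"api": "servo_tool", "payload": {
  "commands": [1,0,0.2,0,0,1,0,0.2,-0.3,0,1,0,0.2,-0.45,0,1,0,0.2,-0.48,0,1,0,0.2,-0.49,0,1,0,0.2,-0.5,0,1,0,0.2,-0.51,0,1,0,0.2,-0.51,0]
}}

```text
time: 4.62
tcp_pos: [0.5452, 0.183, 0.0035]
orientation: [-0.035, 0.999, 0.0, 0.001]
contact_force: [0.5, -0.5, 0.0]
grip_width: -0.0002
grip_force: 0.0
```

>>> {"api": "servo_tool", "payload": {
  "commands": [1,0,0,-0.02,0,1,0,0,-0.04,0,1,0,0,-0.06,0,1,0,0,-0.08,0,1,0,0,-0.08,0]
}}

```text
time: 5.25
tcp_pos: [0.5446, 0.1829, -0.0136]
orientation: [-0.035, 0.999, -0.0, -0.0]
contact_force: [0.5, 0.3, -0.8]
grip_width: 0.0001
grip_force: 0.0
```

>>> {"api": "servo_tool", "payload": {
  "commands": [1,0,0,-0.01,0,1,0,0,-0.02,0,1,0,0,-0.03,0,1,0,0,-0.03,0]
}}

```text
time: 5.75
tcp_pos: [0.5448, 0.1829, -0.0192]
orientation: [-0.035, 0.999, 0.0, -0.0]
contact_force: [0.8, 0.0, 0.3]
grip_width: -0.0
grip_force: 0.0
```

>>> {"api": "servo_tool", "payload": {
  "commands": [1,0,0,-0.01,0,1,0,0,-0.02,0,1,0,0,-0.02,0]
}}

```text
time: 6.12
tcp_pos: [0.5447, 0.1829, -0.0233]
orientation: [-0.035, 0.999, -0.0, -0.0]
contact_force: [-0.9, -0.1, -1.0]
grip_width: -0.0003
grip_force: 0.0
```

>>> {"api": "servo_tool", "payload": {
  "commands": [1,0,0,-0.01,0,1,0,0,-0.02,0,1,0,0,-0.02,0]
}}

```text
time: 6.5
tcp_pos: [0.5451, 0.1831, -0.0244]
orientation: [-0.035, 0.999, 0.0, 0.001]
contact_force: [-3.7, -1.9, 17.6]
grip_width: 0.0001
grip_force: 9.0
```

```bash
python3 - <<'E'
from h import *
s=snap('side','s4.png');st=manip.state();T=st['tcp_pos'];print(T,st['contact_force'])
p=proj(s,[T,[T[0],T[1],.004],[T[0],T[1],.024]])
c=cv2.resize(s['color'][140:215,290:390],None,fx=6,fy=6,interpolation=2)
q=((p-[290,140]+.5)*6);print(q)
for k in q: cv2.circle(c,tuple(int(v) for v in k),2,(0,255,255),-1)
cv2.imwrite('pics/c6.png',c)
E
```

```text
[ 0.54515747  0.1830344  -0.02438509] [-4.93258114 -1.1523853  18.0199791 ]
[[207.20249285 368.60032747]
 [207.91534046 331.10629455]
 [208.42387991 304.35836847]]
```

Contact came at a reported z of -0.0244, where the mat's top is at 0.004. So true z = reported + 0.028. The x and y values agree with the images. I'll regrasp at the corrected height.

>>> {"api": "servo_tool", "payload": {
  "commands": [1,0,0,0.2,0,0,0,0,0.35,0,0,0,-0.1,0.35,0,0,0,-0.2,0.35,0,0,0,-0.2,0.35,0,0,0,-0.2,0.35,0,0,0,-0.2,0.35,0]
}}

```text
time: 7.42
tcp_pos: [0.5447, 0.1432, 0.0423]
orientation: [-0.035, 0.999, 0.0, -0.001]
contact_force: [0.5, 0.3, 0.1]
grip_width: 0.0856
grip_force: 0.0
```

>>> {"api": "servo_tool", "payload": {
  "commands": [0,0,0,-0.15,0,0,0,0,-0.28,0,0,0,0,-0.33,0,0,0,0,-0.33,0,0.6,0,0,-0.33,0,1,0,0,-0.33,0,1,0,0,-0.33,0,1,0,0,-0.33,0,1,0,0,-0.33,0,1,0,0,-0.33,0],
  "grip_force": 50
}}

```text
time: 8.68
tcp_pos: [0.5455, 0.1432, -0.0223]
orientation: [-0.035, 0.999, 0.0, 0.001]
contact_force: [-0.7, 0.0, 5.3]
grip_width: 0.0248
grip_force: 50.4
```

>>> {"api": "servo_tool", "payload": {
  "commands": [1,0,0,0.1,0,1,0,0,0.3,0,1,0,0,0.5,0,1,0,0,0.65,0,1,-0.05,-0.2,0.65,0.04,1,-0.1,-0.45,0.65,0.08,1,-0.15,-0.7,0.65,0.12,1,-0.18,-0.87,0.65,0.16,1,-0.18,-0.87,0.65,0.16]
}}

```text
time: 9.8
tcp_pos: [0.5077, -0.0332, 0.1062]
orientation: [-0.117, 0.993, -0.0, -0.001]
contact_force: [0.1, 0.7, -2.9]
grip_width: 0.0249
grip_force: 49.9
```

>>> {"api": "servo_tool", "payload": {
  "commands": [1,-0.05,-0.2,0,0,1,-0.1,-0.45,0,0,1,-0.15,-0.7,0,0,1,-0.19,-0.88,0,0,1,-0.19,-0.88,0,0,1,-0.19,-0.88,0,0]
}}

```text
time: 10.55
tcp_pos: [0.4707, -0.2058, 0.1064]
orientation: [-0.118, 0.993, 0.001, -0.0]
contact_force: [-0.1, -0.0, -2.8]
grip_width: 0.0245
grip_force: 50.2
```

```bash
python3 - <<'E'
from h import *
s=snap('side','s5.png');t=snap('top','t5.png');st=manip.state();T=st['tcp_pos'];print(T,st['orientation'],st['contact_force'],st['wrist_torque'],st['grip_width'])
c=cv2.resize(s['color'][165:265,300:440],None,fx=4,fy=4,interpolation=2)
d=cv2.resize(t['color'][140:240,320:460],None,fx=4,fy=4,interpolation=2)[:,:]
cv2.imwrite('pics/c7.png',np.vstack([c[:300],d[:300]]))
E
```

```text
[ 0.47089753 -0.20550338  0.10660125] [-1.19100094e-01  9.92882018e-01  6.26661843e-04 -2.69085660e-04] [-0.05003417  0.21185047 -2.9928602 ] [0.00611528 0.01568344 0.01897149] 0.024503053852523302
```

View pics/c7.png

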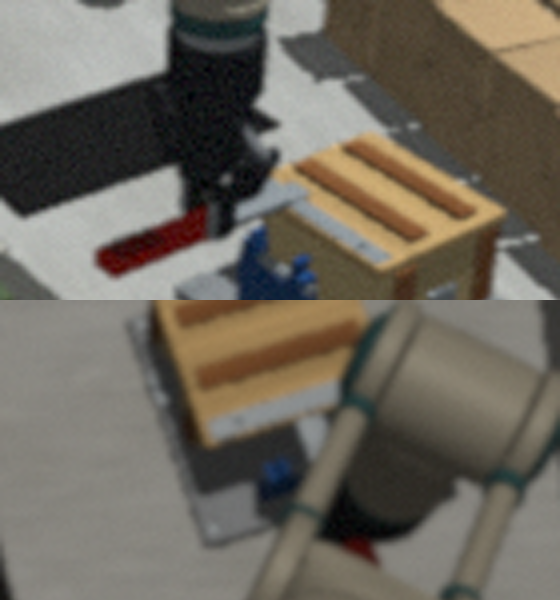

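The bar is held level. In the side crop its tip is at about (305,192) and its handle end at (105,262). In the top crop the tip is at about (311,417). I'll compare these with the prediction.

```bash
python3 - <<'E'
from h import *
s=load('s5');t=load('t5');T=np.array([.4709,-.2055,.1066]);a=np.radians(13.6);u=np.array([np.cos(a),np.sin(a),0])
for z in(.137,):
  B=np.array([T[0],T[1],z]);P=np.array([B+.1*u,B-.1*u])
  print('side',(proj(s,P)-[300,165]+.5)*4,'top',(proj(t,P)-[320,140]+.5)*4+[0,300])
print('tip top ray',ray(t,(np.array([311,117])/4-.5+[320,140]),.137),'pred',P[0])
print('tip side ray',ray(s,(np.array([305,192])/4-.5+[300,165]),.137))
print('end side ray',ray(s,(np.array([105,262])/4-.5+[300,165]),.137),P[1])
E
```

```text
side [[306.1298717  187.29868386]
 [106.96124188 269.35463606]] top [[310.83621914 415.41505   ]
 [395.19254645 653.52965235]]
tip top ray [[ 0.56678691 -0.18199241  0.137     ]] pred [ 0.5680961  -0.18198579  0.137     ]
tip side ray [[ 0.56392714 -0.1878907   0.137     ]]
end side ray [[ 0.37619495 -0.21948654  0.137     ]] [ 0.3737039  -0.22901421  0.137     ]
```

>>> {"api": "servo_tool", "payload": {
  "commands": [1,-0.024,-0.016,0,0,1,-0.024,-0.016,-0.1,0,1,-0.024,-0.016,-0.2,0,1,-0.024,-0.016,-0.24,0,1,-0.024,-0.016,-0.27,0,1,-0.024,-0.016,-0.27,0]
}}

```text
time: 11.4
tcp_pos: [0.4662, -0.2102, 0.053]
orientation: [-0.119, 0.993, 0.0, -0.0]
contact_force: [-0.3, -0.7, -2.1]
grip_width: 0.0246
grip_force: 50.1
```

>>> {"api": "servo_tool", "payload": {
  "commands": [1,0.04,0.01,0,0,1,0.08,0.02,0,0,1,0.11,0.027,0,0,1,0.136,0.033,0,0,1,0.136,0.033,0,0]
}}

```text
time: 12.02
tcp_pos: [0.4938, -0.2035, 0.0529]
orientation: [-0.119, 0.993, -0.0, 0.0]
contact_force: [-0.5, 0.1, -2.8]
grip_width: 0.0246
grip_force: 50.1
```

```bash
python3 - <<'E'
from h import *
s=snap('side','s6.png');st=manip.state();print(st['tcp_pos'],st['contact_force'],st['wrist_torque'])
cv2.imwrite('pics/c8.png',cv2.resize(s['color'][185:265,310:430],None,fx=6,fy=6,interpolation=2))
E
```

```text
[ 0.49337164 -0.20351667  0.05285391] [-1.0577732  -0.07545821 -3.98839768] [-0.03124068  0.03626218 -0.02450835]
```

View pics/c8.png

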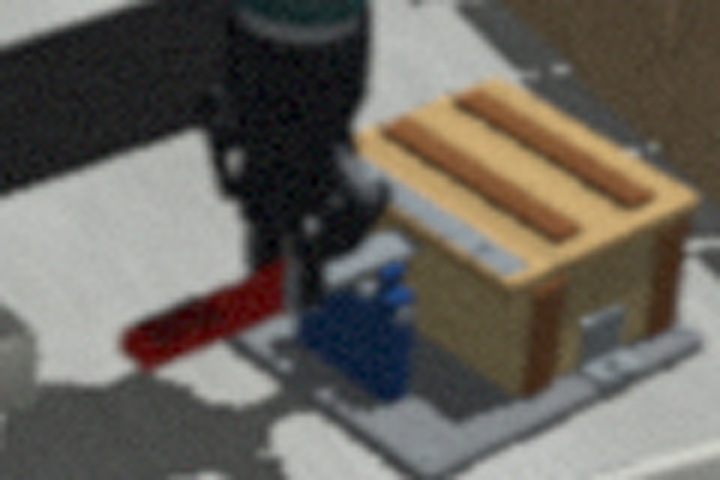

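The crop shows the blade between the guides at (370,260) with its tip hidden under the lip at (410,240), and no contact force. I'll lower it onto the rod.

>>> {"api": "servo_tool", "payload": {
  "commands": [1,0,0,-0.005,0,1,0,0,-0.01,0,1,0,0,-0.015,0,1,0,0,-0.02,0,1,0,0,-0.02,0]
}}

```text
time: 12.7
tcp_pos: [0.4932, -0.2036, 0.0489]
orientation: [-0.118, 0.993, 0.0, -0.0]
contact_force: [-0.4, 0.1, -3.0]
grip_width: 0.0247
grip_force: 50.2
```

>>> {"api": "servo_tool", "payload": {
  "commands": [1,0,0,-0.005,0,1,0,0,-0.01,0,1,0,0,-0.015,0,1,0,0,-0.015,0]
}}

```text
time: 13.2
tcp_pos: [0.4931, -0.2039, 0.0471]
orientation: [-0.119, 0.993, -0.0, 0.0]
contact_force: [-3.8, 0.2, 7.3]
grip_width: 0.0246
grip_force: 51.5
```

>>> {"api": "servo_tool", "payload": {
  "commands": [0.65,0,0,0,0,0.55,0,0,0,0,0.45,0,0,0,0,0.3,0,0,0,0,0,0,0,0,0,0,0,0,0,0,0,0,0,0.25,0,0,0,0,0.5,0,0,0,0,0.5,0],
  "grip_force": 20
}}

```text
time: 14.32
tcp_pos: [0.4962, -0.2052, 0.1502]
orientation: [-0.118, 0.993, -0.003, 0.004]
contact_force: [-0.2, -0.4, 0.0]
grip_width: 0.0852
grip_force: 0.0
```

```bash
python3 - <<'E'
from h import *
s=snap('side','s7.png');t=snap('top','t7.png');st=manip.state();print(st['tcp_pos'],st['contact_force'])
cv2.imwrite('pics/c9.png',cv2.resize(s['color'][185:265,310:430],None,fx=6,fy=6,interpolation=2))
E
```

```text
[ 0.49320452 -0.20353296  0.14608964] [ 0.68223249 -0.77928981 -0.47529081]
```

View pics/c9.png

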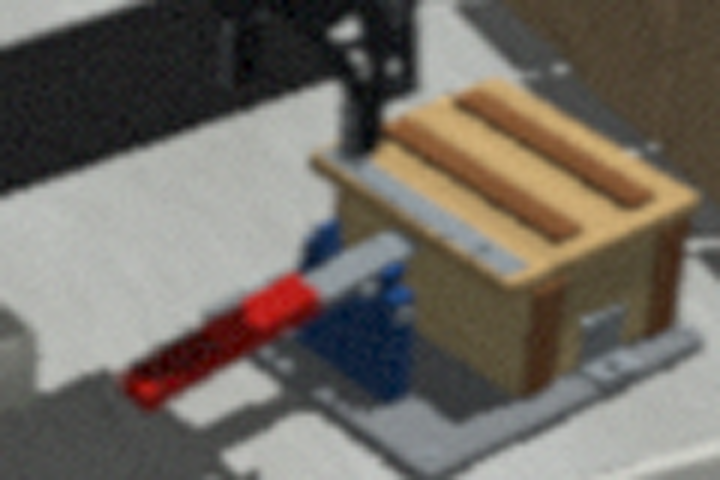

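The bar now rests tilted, handle down, with its tip meeting the lip. Next I'll shut the fingers above the handle end and press.

>>> {"api": "servo_tool", "payload": {
  "commands": [1,-0.2,-0.05,0,0,1,-0.4,-0.09,0,0,1,-0.4,-0.09,0,0,1,-0.4,-0.09,-0.2,0,1,-0.4,-0.09,-0.4,0,1,-0.4,-0.09,-0.46,0,1,-0.4,-0.09,-0.46,0]
}}

```text
time: 15.3
tcp_pos: [0.4133, -0.2212, 0.0531]
orientation: [-0.119, 0.993, 0.001, -0.001]
contact_force: [0.9, 0.6, 0.4]
grip_width: -0.0
grip_force: 0.0
```

>>> {"api": "servo_tool", "payload": {
  "commands": [1,0,0,-0.02,0,1,0,0,-0.04,0,1,0,0,-0.05,0,1,0,0,-0.06,0,1,0,0,-0.07,0,1,0,0,-0.07,0]
}}

```text
time: 16.05
tcp_pos: [0.4139, -0.2221, 0.0413]
orientation: [-0.119, 0.993, -0.001, 0.001]
contact_force: [-2.3, 1.0, 11.2]
grip_width: -0.0001
grip_force: 5.6
```

>>> {"api": "servo_tool", "payload": {
  "commands": [1,0,0,-0.02,0,1,0,0,-0.04,0,1,0,0,-0.06,0,1,0,0,-0.08,0,1,0,0,-0.1,0,1,0,0,-0.1,0]
}}

```text
time: 16.8
tcp_pos: [0.4163, -0.2231, 0.0224]
orientation: [-0.118, 0.993, -0.002, 0.003]
contact_force: [0.2, 1.9, 17.0]
grip_width: -0.0
grip_force: 7.2
```

```bash
cat >> h.py <<'E'
def lid(n0,s):
    # shift of the lid's top region between pictures, pixels
    a=cv2.cvtColor(load(n0)['color'],6).astype(np.float32);b=cv2.cvtColor(s['color'],6).astype(np.float32)
    t=a[203:229,384:426]; # battens / right part of the lid
    r=cv2.matchTemplate(cv2.resize(b[193:239,376:434],None,fx=8,fy=8,interpolation=2),cv2.resize(t,None,fx=8,fy=8,interpolation=2),cv2.TM_CCOEFF_NORMED)
    _,v,_,p=cv2.minMaxLoc(r);d=np.array(p)/8-[8,10]
    e=proj(s,[[.62,-.17,.11],[.62,-.17,.10]]);return d,round(v,3),'mm up',10*d[1]/(e[0]-e[1])[1]
E
python3 - <<'E'
from h import *
s=snap('side','s8.png');st=manip.state();print(st['tcp_pos'],st['contact_force'],lid('s7',s),lid('side1',s),lid('side1',load('s7')))
E
```

```text
[ 0.41628868 -0.22311693  0.02243671] [ 0.49960391  2.23594336 15.66471671] (array([ 0.125, -1.625]), 0.984, 'mm up', np.float64(6.361439262290565)) (array([ 0.125, -1.625]), 0.984, 'mm up', np.float64(6.361439262290565)) (array([0., 0.]), 0.998, 'mm up', np.float64(-0.0))
```

>>> {"api": "servo_tool", "payload": {
  "commands": [1,0,0,-0.02,0,1,0,0,-0.04,0,1,0,0,-0.06,0,1,0,0,-0.06,0]
}}

```text
time: 17.35
tcp_pos: [0.4185, -0.2239, 0.011]
orientation: [-0.118, 0.993, -0.003, 0.005]
contact_force: [3.9, 2.2, 17.5]
grip_width: 0.0001
grip_force: 6.8
```

```bash
python3 - <<'E'
from h import *
s=snap('side','s9.png');st=manip.state();print(st['tcp_pos'],st['contact_force'],lid('s7',s))
E
```

```text
[ 0.4184494  -0.22383743  0.01101628] [ 3.72567822  2.82888604 16.55435566] (array([ 0.25 , -2.625]), 0.981, 'mm up', np.float64(10.276171116007836))
```

The lid is up about 10.3 mm. I'll lift the fingers off the handle, move back above the bar's middle, and check numerically.

>>> {"api": "servo_tool", "payload": {
  "commands": [1,0,0,0.1,0,1,0,0,0.3,0,0.5,0,0,0.5,0,0,0,0,0.7,0,0,0,0,0.7,0,0,0,0,0.7,0]
}}

```text
time: 18.15
tcp_pos: [0.4128, -0.2212, 0.1474]
orientation: [-0.118, 0.993, 0.0, -0.0]
contact_force: [-0.0, 0.2, -0.3]
grip_width: 0.0723
grip_force: 0.0
```

```bash
python3 - <<'E'
from h import *
s=snap('side','s10.png');st=manip.state();print(st['tcp_pos'],st['grip_width'],lid('s7',s))
u=np.array([np.cos(np.radians(13.6)),np.sin(np.radians(13.6)),0]);O=np.array([.544,-.19,0]);Z=np.array([0,0,1])
for n,th in(('s7',7.5),('s10',21)):
    s=load(n);h=cv2.cvtColor(s['color'],cv2.COLOR_BGR2HSV)
    m=((h[...,0]<8)|(h[...,0]>172))&(h[...,1]>130)&(h[...,2]>50);m[:215]=0;m[260:]=0;m[:,:325]=0;m[:,375:]=0
    p=np.argwhere(m)[:,::-1].astype(np.float32);print(n,len(p),p.mean(0),p.min(0),p.max(0))
    c,w=np.cos(np.radians(th)),np.sin(np.radians(th))
    f=lambda x,z:O+69e-3*Z+(z+.006)*(c*Z-w*u)+(x-.052)*(c*u+w*Z)
    print(proj(s,[f(-.1,.008),f(.02,.008),f(-.04,.01)]).round(1).tolist(), 'origin',f(0,.008))
E
```

```text
[ 0.41244747 -0.2209836   0.14683781] 0.07901758591573878 (array([ 0.25 , -2.625]), 0.981, 'mm up', np.float64(10.276171116007836))
s7 233 [347.21887 241.2661 ] [331. 231.] [362. 252.]
[[331.9, 249.5], [361.5, 232.6], [346.9, 240.4]] origin [ 0.49211429 -0.20255247  0.07609287]
s10 273 [347.97437 246.14285] [332. 233.] [363. 259.]
[[333.1, 257.9], [361.0, 234.9], [347.0, 245.9]] origin [ 0.49193853 -0.202595    0.06343499]
```

The bar matches the model to within about 1 px, and the lid stays up. I'll regrip at the middle.

>>> {"api": "servo_tool", "payload": {
  "commands": [0,0.2,0.05,0,0,0,0.4,0.095,0,0,0,0.4,0.095,-0.2,0,0,0.4,0.095,-0.4,0,0,0.4,0.095,-0.55,0,0,0.4,0.095,-0.6,0,0,0.4,0.095,-0.6,0,0.6,0.4,0.095,-0.6,0,1,0.4,0.095,-0.6,0,1,0.4,0.095,-0.6,0,1,0.4,0.095,-0.6,0,1,0.4,0.095,-0.6,0,1,0.4,0.095,-0.6,0],
  "grip_force": 35
}}

```text
time: 19.82
tcp_pos: [0.4937, -0.2029, 0.0286]
orientation: [-0.118, 0.993, -0.0, 0.0]
contact_force: [-2.3, -0.8, 6.0]
grip_width: 0.0249
grip_force: 39.7
```

>>> {"api": "servo_tool", "payload": {
  "commands": [1,-0.036,-0.009,-0.013,0,1,-0.072,-0.018,-0.026,0,1,-0.11,-0.027,-0.04,0,1,-0.15,-0.036,-0.052,0,1,-0.18,-0.043,-0.052,0,1,-0.18,-0.043,-0.052,0]
}}

```text
time: 20.58
tcp_pos: [0.4564, -0.2111, 0.0173]
orientation: [-0.118, 0.993, 0.0, -0.0]
contact_force: [0.3, -0.1, -2.2]
grip_width: 0.0252
grip_force: 38.6
```

```bash
python3 - <<'E'
from h import *
s=snap('side','s11.png');st=manip.state();print(st['tcp_pos'],st['contact_force'],st['wrist_torque'],lid('s7',s))
E
```

```text
[ 0.45711387 -0.2112947   0.01748032] [-0.138931   -0.4219391  -2.22979889] [-0.00821178 -0.02397883  0.04220035] (array([ 0.25 , -2.625]), 0.981, 'mm up', np.float64(10.276171116007836))
```

>>> {"api": "servo_tool", "payload": {
  "commands": [1,0,0,0.2,0,1,0,0,0.4,0,1,0,0,0.6,0,1,0,0,0.6,0,1,0.05,0.2,0.6,0,1,0.12,0.45,0.6,-0.01,1,0.18,0.7,0.6,-0.02,1,0.23,0.915,0.6,-0.035,1,0.23,0.915,0.6,-0.035]
}}

```text
time: 21.75
tcp_pos: [0.5027, -0.025, 0.1359]
orientation: [-0.102, 0.995, 0.001, -0.001]
contact_force: [-0.3, -0.2, -3.6]
grip_width: 0.0248
grip_force: 38.6
```

>>> {"api": "servo_tool", "payload": {
  "commands": [1,0.05,0.2,0,0,1,0.12,0.45,0,0,1,0.18,0.7,0,0,1,0.23,0.915,0,0,1,0.23,0.915,-0.2,0,1,0.23,0.915,-0.35,0,1,0.23,0.915,-0.4,0,1,0.23,0.915,-0.4,0],
  "grip_force": 25
}}

```text
time: 22.75
tcp_pos: [0.549, 0.154, 0.0567]
orientation: [-0.1, 0.995, -0.0, -0.001]
contact_force: [0.7, 1.1, -2.4]
grip_width: 0.025
grip_force: 38.6
```

```bash
python3 - <<'E'
from h import *
s=snap('side','s12.png');st=manip.state();T=st['tcp_pos'];print(T,st['contact_force'],st['grip_width'],lid('s7',s))
h=cv2.cvtColor(s['color'],cv2.COLOR_BGR2HSV)
m=((h[...,0]<8)|(h[...,0]>172))&(h[...,1]>130)&(h[...,2]>50);m[:150]=0;m[230:]=0;m[:,:285]=0;m[:,400:]=0
p=np.argwhere(m)[:,::-1];e=p[p[:,0]<=p[:,0].min()+1].mean(0);r=p[p[:,0]>=p[:,0].max()-1].mean(0);print(e,r)
u=np.array([.98,.2,0])
for th in(0,10,21,30):
    c,w=np.cos(np.radians(th)),np.sin(np.radians(th));B=np.array([T[0],T[1],T[2]+.035])
    print(th,proj(s,[B-.1*(c*u+[0,0,w]),B+.02*(c*u+[0,0,w])]).round(1).tolist())
E
```

```text
[0.5498939  0.15429687 0.05775488] [ 0.90809413 -0.97742513 -2.18491959] 0.024980610626673085 (array([ 0.25 , -2.625]), 0.981, 'mm up', np.float64(10.276171116007836))
[307.66666667 192.44444444] [326.42857143 178.5       ]
0 [[306.3, 184.8], [333.0, 176.3]]
10 [[306.7, 188.8], [333.0, 175.5]]
21 [[307.9, 192.8], [332.8, 174.7]]
30 [[309.4, 195.6], [332.5, 174.2]]
```

>>> {"api": "servo_tool", "payload": {
  "commands": [1,0,0,-0.1,0,1,0,0,-0.17,0,1,0,0,-0.2,0,1,0,0,-0.22,0,1,0,0,-0.24,0,1,0,0,-0.26,0,1,0,0,-0.26,0],
  "grip_force": 20
}}

```text
time: 23.68
tcp_pos: [0.551, 0.1551, 0.0062]
orientation: [-0.1, 0.995, 0.0, 0.002]
contact_force: [3.3, 1.1, 2.7]
grip_width: 0.0251
grip_force: 39.3
```

>>> {"api": "servo_tool", "payload": {
  "commands": [1,0,0,-0.02,0,1,0,0,-0.04,0,1,0,0,-0.06,0,1,0,0,-0.06,0]
}}

```text
time: 24.18
tcp_pos: [0.5484, 0.1547, -0.0072]
orientation: [-0.1, 0.995, -0.0, -0.001]
contact_force: [2.5, -0.8, 1.6]
grip_width: 0.0251
grip_force: 39.2
```

>>> {"api": "servo_tool", "payload": {
  "commands": [1,0,0,-0.02,0,1,0,0,-0.035,0,1,0,0,-0.05,0,1,0,0,-0.05,0]
}}

```text
time: 24.68
tcp_pos: [0.5489, 0.1548, -0.0169]
orientation: [-0.1, 0.995, 0.0, -0.0]
contact_force: [2.3, 0.4, 0.7]
grip_width: 0.0251
grip_force: 39.1
```

>>> {"api": "servo_tool", "payload": {
  "commands": [1,0,0,-0.01,0,1,0,0,-0.02,0,1,0,0,-0.02,0]
}}

```text
time: 25.05
tcp_pos: [0.5492, 0.1548, -0.0207]
orientation: [-0.1, 0.995, 0.0, -0.0]
contact_force: [2.3, 0.2, 0.6]
grip_width: 0.0249
grip_force: 39.2
```

>>> {"api": "servo_tool", "payload": {
  "commands": [1,0,0,-0.005,0,1,0,0,-0.01,0,1,0,0,-0.015,0,1,0,0,-0.015,0]
}}

```text
time: 25.55
tcp_pos: [0.5495, 0.1548, -0.023]
orientation: [-0.1, 0.995, 0.0, 0.0]
contact_force: [1.9, 0.5, 4.5]
grip_width: 0.025
grip_force: 39.6
```

```bash
cat > bar.py <<'E'
from h import *
import sys
s=snap('side',sys.argv[1]);st=manip.state();T=st['tcp_pos'];print(T,st['contact_force'],st['grip_width'],lid('s7',s))
h=cv2.cvtColor(s['color'],cv2.COLOR_BGR2HSV)
m=((h[...,0]<8)|(h[...,0]>172))&(h[...,1]>130)&(h[...,2]>50);m[:150]=0;m[230:]=0;m[:,:285]=0;m[:,400:]=0
p=np.argwhere(m)[:,::-1];e=p[p[:,0]<=p[:,0].min()+1].mean(0);r=p[p[:,0]>=p[:,0].max()-1].mean(0);print('red end/front',e,r)
g=(h[...,1]<60)&(h[...,2]>90);k=np.zeros(g.shape,np.uint8);k[g]=1
N,l,q,c=cv2.connectedComponentsWithStats(k[150:230,320:400]);
for i in range(1,N):
    if 20<q[i,4]<300: print('grey',q[i]+[320,150,0,0,0],c[i]+[320,150])
u=np.array([.98,.2,0])
for w in(0,.03,.08):
    B=np.array([.549,.1548,.012]);print(w,proj(s,[B-.1*(u+[0,0,w]),B+.02*(u+[0,0,w]),B+.06*(u+[0,0,w]),B+.1*(u+[0,0,w])]).round(1).tolist())
E
python3 bar.py s13.png
```

```text
[ 0.54956004  0.15483769 -0.0229373 ] [1.65377448 0.7943602  4.63893608] 0.024799391628572687 (array([ 0.25 , -2.625]), 0.981, 'mm up', np.float64(10.276171116007836))
red end/front [303.8 202.4] [326.125 196.375]
grey [333 189  16   8  67] [340.07462687 192.25373134]
0 [[306.1, 203.6], [332.2, 194.7], [340.6, 191.9], [348.8, 189.1]]
0.03 [[306.1, 204.3], [332.2, 194.6], [340.6, 191.5], [348.9, 188.4]]
0.08 [[306.1, 205.4], [332.3, 194.4], [340.7, 190.8], [348.9, 187.3]]
```

The blade centroid matches a bar lying flat, and the contact force has risen. I'll release gently and rise.

>>> {"api": "servo_tool", "payload": {
  "commands": [0.65,0,0,0,0,0.55,0,0,0,0,0.4,0,0,0,0,0.2,0,0,0,0,0,0,0,0,0,0,0,0,0,0,0,0,0,0,0,0,0,0,0.2,0,0,0,0,0.5,0,0,0,0,0.8,0,0,0,0,0.8,0,0,0,0,0.8,0]
}}

```text
time: 27.1
tcp_pos: [0.5487, 0.1547, 0.1362]
orientation: [-0.1, 0.995, 0.0, -0.0]
contact_force: [-1.0, -0.5, -0.7]
grip_width: 0.0854
grip_force: 0.0
```

```bash
python3 bar.py s14.png; python3 - <<'E'
from h import *
a=load('side1')['color'];b=load('s14')['color']
m=(cv2.absdiff(a,b).max(2)>45).astype(np.uint8);N,l,q,c=cv2.connectedComponentsWithStats(cv2.dilate(m,np.ones((3,3))))
print(q[(q[:,4]>40)][1:])
E
```

```text
[0.54801577 0.15459202 0.13520053] [-0.55542064  0.59908399 -0.59336338] 0.08572501076433559 (array([ 0.25 , -2.625]), 0.981, 'mm up', np.float64(10.276171116007836))
red end/front [303.8 202.6] [331.16666667 196.33333333]
grey [320 150  14  10 124] [326.7983871  154.71774194]
grey [332 189  18   8  70] [339.81428571 192.31428571]
0 [[306.1, 203.6], [332.2, 194.7], [340.6, 191.9], [348.8, 189.1]]
0.03 [[306.1, 204.3], [332.2, 194.6], [340.6, 191.5], [348.9, 188.4]]
0.08 [[306.1, 205.4], [332.3, 194.4], [340.7, 190.8], [348.9, 187.3]]
[[ 129    0   15   12   94]
 [ 140    0   87   39 1662]
 [ 228    0   67   67 1775]
 [  92    6   54   23  615]
 [ 122   36   12   33  211]
 [ 185   41    8   10   63]
 [ 300   45   50   34  837]
 [ 175   64   41   57  735]
 [ 105   73   31   20  192]
 [ 169  104   13   14  157]
 [ 131  107    6   13   65]
 [ 315  108   30   54 1091]
 [ 109  127   29   11  216]
 [ 166  127   29    7  144]
 [ 107  168   83   49 2094]
 [ 302  188   51   17  400]
 [ 246  192   61   24  501]
 [ 360  195   68   39 1441]
 [ 176  201   55   47 1442]
 [ 236  208   24   20  257]
 [ 104  217   65   50 1488]
 [ 206  243    9   17   98]
 [ 165  262   36   15  327]]
```

```bash
python3 -c "
from plant import manip;print(manip.sign_off())"
```

```text
the job is handed in; nothing more can be done
None
```

I levered the lid up about 10 mm with the bar on the rod, then took the bar out and laid it flat on the black mat, and handed the job in at about 27 s; no judging result came back, and I made no separate check of the loose items.

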